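Throttle the purge valve and lift the vial carrier for inspection

ROBOT

A 7-joint arm with a two-finger parallel gripper is mounted at the origin on the work surface. World frame = base frame: x ahead of the robot, y to its left, z up, the work surface at z = 0. Lengths are in mm, angles in rad, forces in N, time in s.
With the tool pointing down it reaches from about 400 to 900 mm from the base axis. Payload 5.6 kg.
Tool frame: the origin (TCP) lies midway between the tips of the shut fingers; the grasp point (between the pads) lies 19 mm behind it; x points along the fingers, y is the direction in which the jaws open and shut, and the axes are right-handed (so a half turn about x gives the same grasp; the last joint's range is limited). The gripper opens to 92 mm and grips with 3 to 60 N. Pads are 20 mm wide; open, the fingers measure 128 mm over their backs; the gripper's body (75 mm by 189 mm) begins 69 mm behind the grasp point.
Start: joints at [-1.182, 0.468, -0.012, 1.603, 0.006, 1.071, -0.056], TCP at [272.069, 590.328, 214.592] pointing down, gripper open.
Joint ranges: [-2.53, 2.53], [-0.31, 2.02], [-1.57, 1.55], [0.28, 2.44], [-1.29, 4.43], [0.15, 1.84], [-2.92, 2.92]. Speed limits (rad/s): [2.57, 2.57, 3.14, 3.14, 3.14, 3.14, 3.14].

INTERFACE

Orientations are given as a rotation vector (axis times angle).
In Python, from cell import robot, grip, kin, viewer gives the robot as it stands. Calls block until the motion is done:
- robot.movep(position, orientation): joint-space move of the TCP to a pose.
- robot.servo_line(position, feed=150, rotation=None): straight line of the TCP; rotation=None keeps the orientation; feed is the mean speed in mm/s.
- robot.goto_joints(angles): joint-space move.
- grip(opening, newtons=None): opening from 0.0 (shut) to 1.0 (fully open); newtons is the grip in N (None keeps the last); returns when the fingers have stopped.
- robot.hold(seconds).
- kin.ik(position, orientation): joint angles nearest the present ones, or None.
- robot.observe(): the state.
- viewer.read_camera(name): name is "scene" or "top" or "wrist"; returns the picture (420x560x3 uint8, red, green, blue); there is no depth.
- viewer.camera_info(name): a dict with "camera_matrix" (3x3 intrinsics, pixels), "R" (3x3) and "t" (3): a world point X has camera coordinates R X + t. Camera axes: x right, y down, z forward; pixel columns grow to the right and rows downward; lengths in mm; the calibration is good to about 2 mm. A picture is of the moment at which its call begins: read the wrist's pose just before it. camera_info takes no time and is no camera call; for the wrist camera it gives the pose at the moment of the call.
A pose or a line that the arm cannot do raises robot.IKError and nothing moves.
- robot.job_done(): hands the job in, once; it reports no verdict.
Trained networks look in the newest picture that a camera, given by its name, has taken for a name from the list of things; names that differ only in an ending like _2 or _b are one class to them, and where a whole thing is asked for, a point or a joint stands for the part that bears it (a point fixed in the world has none). Each returns a list of dicts, best first, with "confidence" (0 to 1); they miss things now and then, are a little off and sometimes report something else, mostly with a low value. They report only what shows in the picture. A call takes as long as a camera call. They do not tell look-alikes from the thing itself.
- viewer.silhouettes(name, camera): "mask" (420x560 bool, what is visible of it).
- viewer.pinpoint(name, camera): "at" ([x, y, z] in mm, in the coordinates of the camera as it stood for that picture, good to about 4 mm: a listed point, or the origin of a listed thing).
The state is a dict: "t": time; "joints": joint angles; "joint_velocities": joint speeds; "joint_torque": joint torques, N m; "tcp_pos": TCP position; "tcp_rot": TCP orientation; "contact_force": force on the tool from outside, world axes, zero at the start; "wrist_torque": the same for the moment, N m; "grip_width": opening from 0.0 (shut) to 1.0 (fully open).
Only numpy, scipy, OpenCV 4.12 (cv2) and the standard library are available. Lean on these libraries where they do the work, as an engineer would, in place of code of your own. Each camera call takes 0.05 s, during which the arm holds its last target.

TASK

Turn the purge valve's lever down from open to half open (45 degrees, the middle mark) and let go of it. Then take the vial carrier by its handle bar, lift it straight up out of the block until its underside is at least 10 cm above where it sat, and keep it there above the block, level and still with all four vials in place, for three seconds; finish while still holding it up. Do not tip the carrier, and leave the bottle, jar and beaker alone.

Things in the scene. Friction and masses are not known exactly. Their poses are not given: they have to be found in the camera images.
- valve (a joint): Valve lever angle in rad: 0 = shut (lever across the pipe), 1.571 = fully open (lever along the pipe), 0.785 = half open; end stops at 0 and 1.571. It grows as the lever turns counter-clockwise seen from above. Friction holds it where it is left: about 0.12 N m, 2 N at the grip point.
- valve_axis (a point): Point on the lever's vertical turning axis, at the lever's mid-thickness, 78 mm above the table; fixed to the valve's base, axes as valve_base. Under the lever lies a white dial disc of 34 mm radius, its top 63 mm above the table, with three black marks: shut, half, open.
- valve_grip (a point): Grip point on the dark steel lever, 66 mm from the turning axis, at mid-thickness (78 mm above the table); moves with the lever, its own y axis points outwards along the lever. The lever is a level flat bar 12 mm wide and 12 mm thick that ends 90 mm from the axis; its hub (10 mm radius) stands 1 mm above it.
- block: Fixed grey sample block 150 x 170 mm on the table, origin at the centre of its underside, z up. On top an aluminium recess, inside 116 x 126 mm, floor 41 mm above the table, rim 50 mm above the table; the carrier sits in it with about 4 mm of play all round.
- carrier_bar (a point): Middle of the carrier's handle bar: dark steel, 12 mm wide (carrier's x), 14 mm high, 116 mm long (carrier's y), mid-height 107 mm above the carrier's underside, on two end posts; 148 mm above the table while seated. Carrier with vials weighs 0.3 to 0.5 kg, balanced about the bar's middle. Axes are the carrier's; z up when level.
- carrier_center (a point): Centre of the vial carrier, half-way up (57 mm above its underside): a white plastic rack 108 x 118 x 30 mm with four holes for vials, under the handle bar (top of the bar 114 mm above the underside). Axes as carrier_bar.
- vial0_center (a point): Centre of a loose glass vial with a crimp cap, 22 mm diameter, 46 mm high, standing upright in a hole of the carrier -30 mm along its x and -30 mm along its y; sits 24 mm deep, its top 52 mm above the carrier's underside. Stays in its hole.
- vial1_center (a point): Centre of a loose glass vial with a crimp cap, 22 mm diameter, 46 mm high, standing upright in a hole of the carrier -30 mm along its x and 30 mm along its y; sits 24 mm deep, its top 52 mm above the carrier's underside. Stays in its hole.
- vial2_center (a point): Centre of a loose glass vial with a crimp cap, 22 mm diameter, 46 mm high, standing upright in a hole of the carrier 30 mm along its x and -30 mm along its y; sits 24 mm deep, its top 52 mm above the carrier's underside. Stays in its hole.
- vial3_center (a point): Centre of a loose glass vial with a crimp cap, 22 mm diameter, 46 mm high, standing upright in a hole of the carrier 30 mm along its x and 30 mm along its y; sits 24 mm deep, its top 52 mm above the carrier's underside. Stays in its hole.
- amber_bottle: Bystander: capped amber glass bottle, 80 mm diameter, 165 mm high; origin at the centre of its underside. Leave alone.
- jar: Bystander: closed glass jar, 68 mm diameter, 85 mm high; origin at the centre of its underside. Leave alone.
- beaker: Bystander: open glass beaker, 72 mm diameter, 90 mm high; origin at the centre of its underside. Leave alone.
- valve_base: Base of the brass ball valve, fixed: steel foot plate 150 x 70 x 10 mm, pipe brackets up to 40 mm high; origin at the centre of its underside. Its x axis runs along the pipe; the lever points along its +y when shut and along its -x (roughly towards the robot) when fully open.
Not all that is in view belongs to the job. Several things look just like the block: the one meant starts farthest to the robot's right. Of the things like the part that bears carrier_bar, leave any that is red; of the rest the smaller one is meant.

How it is judged:
By the outcome, as a careful person would: the job done as asked, in the order asked, and still so for the second after the job is handed in, while the arm keeps its last pose, push and grip.
It also fails if it takes over 58 s, if anything falls off the work surface, if the arm or the gripper's body presses on something with over 40 N, if the wrist force passes 120 N, or if a joint passes its speed limit or range.

## Working session

There is one attempt and no reset: what is moved stays moved. The work goes in short steps, each a Python script; the robot and the scene stay as the last script left them, time stands still between calls to the robot, and variables do not carry over. Pictures are saved under pics/ and viewed, and the job is handed in when it is done.

```bash
ls; mkdir -p pics; python3 - <<'E'
from cell import robot, grip, kin, viewer
import cv2,numpy as np
o=robot.observe();print({k:np.round(v,3) for k,v in o.items()})
for n in("scene","top","wrist"):
    im=viewer.read_camera(n);cv2.imwrite(f"pics/{n}0.png",im[:,:,::-1])
    ci=viewer.camera_info(n);R=np.array(ci["R"]);t=np.array(ci["t"])
    print(n,"cam at",-R.T@t)
    for th in("valve_axis","valve_grip","block","carrier_bar","carrier_center","valve_base","amber_bottle","jar","beaker"):
        for d in viewer.pinpoint(th,n):
            print("  ",th,round(d["confidence"],2),np.round(R.T@(np.array(d["at"])-t)))
print(robot.observe()["t"])
E
```

```text
pics
{'t': np.float64(0.0), 'joints': array([-1.182,  0.468, -0.012,  1.604,  0.006,  1.071, -0.056]), 'joint_velocities': array([-0.   , -0.001,  0.   ,  0.001,  0.001,  0.   , -0.   ]), 'joint_torque': array([-0.0000e+00, -5.2057e+01, -1.3000e-02, -2.4375e+01, -5.7000e-02,
        1.7000e-02,  0.0000e+00]), 'tcp_pos': array([271.874, 589.759, 213.629]), 'tcp_rot': array([ 0.337,  1.544, -0.34 ]), 'contact_force': array([-0.11 , -0.749, -0.03 ]), 'wrist_torque': array([ 0.014, -0.018, -0.017]), 'grip_width': np.float64(1.002)}
scene cam at [1201.0371413   870.34725484 1208.34990781]
   valve_axis 0.68 [ 507. -163.   95.]
   valve_axis 0.66 [495. 185.  78.]
   valve_grip 0.65 [ 509. -162.   95.]
   valve_grip 0.52 [427. 203.  76.]
   block 0.81 [194. 301.  -2.]
   block 0.74 [766. 205.   0.]
   block 0.73 [ 510. -161.    3.]
   block 0.18 [ 505. -159.  141.]
   carrier_bar 0.94 [ 297. -186.  106.]
   carrier_bar 0.79 [ 503. -158.  142.]
   carrier_bar 0.63 [ 753. -231.  145.]
   carrier_center 0.88 [ 296. -185.   55.]
   carrier_center 0.8 [ 507. -164.   98.]
   carrier_center 0.58 [
[... 384 characters left out ...]
93. 181.  78.]
   valve_axis 0.29 [429. 203.  82.]
   valve_grip 0.63 [431. 202.  83.]
   block 0.59 [762. 210.  -0.]
   block 0.59 [195. 305.   2.]
   carrier_bar 0.77 [ 753. -237.  149.]
   carrier_bar 0.64 [ 294. -184.  107.]
   carrier_center 0.73 [ 295. -186.   54.]
   carrier_center 0.62 [ 505. -164.  100.]
   carrier_center 0.58 [ 747. -240.   80.]
   carrier_center 0.42 [508. 475.   3.]
   valve_base 0.91 [493. 183.   5.]
   valve_base 0.45 [ 543. -142.   69.]
   amber_bottle 0.7 [510. 470.   1.]
   jar 0.77 [ 550. -467.    4.]
   beaker 0.82 [785. -16.   4.]
wrist cam at [200.45402699 623.28576432 384.94553623]
   block 0.89 [195. 301.   2.]
   amber_bottle 0.85 [511. 475.   5.]
1.5
```

View pics/scene0.png

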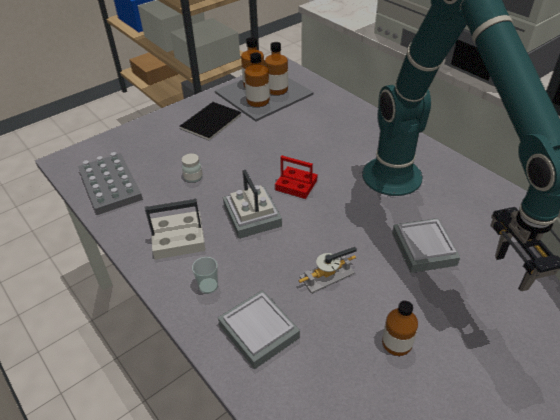

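View pics/top0.png

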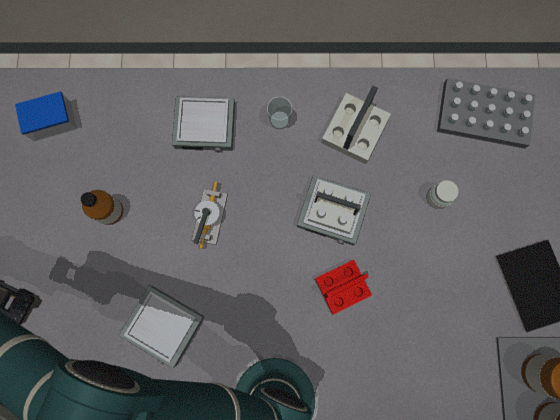

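```bash
cat > h.py <<'E'
from cell import robot, grip, kin, viewer
import cv2,numpy as np
from scipy.spatial.transform import Rotation as Rn
def rv(a): # jaw direction angle a (deg), tool down
    y=np.array([np.cos(np.radians(a)),np.sin(np.radians(a)),0]);x=np.array([0,0,-1.])
    return Rn.from_matrix(np.c_[x,y,np.cross(x,y)]).as_rotvec()
def world(n,at):
    ci=viewer.camera_info(n);R=np.array(ci["R"]);return R.T@(np.array(at)-np.array(ci["t"]))
def snap(n,f):
    im=viewer.read_camera(n);cv2.imwrite(f"pics/{f}.png",im[:,:,::-1]);return im
def pp(th,n):
    for d in viewer.pinpoint(th,n): print("  ",n,th,round(d["confidence"],2),np.round(world(n,d["at"]),1))
E
python3 - <<'E'
from h import *
o=robot.observe();R=Rn.from_rotvec(o["tcp_rot"]).as_matrix()
print(np.round(R,2))
ci=viewer.camera_info("wrist");Rc=np.array(ci["R"]);c=-Rc.T@ci["t"]
print("cam in tool",R.T@(c-o["tcp_pos"]),"cam axis in tool",R.T@Rc[2])
for a0 in(73,-107):
    for z in(59,230):
      for ang in(163,140,118):
        p=[494+66*np.cos(np.radians(ang)),183+66*np.sin(np.radians(ang)),z]
        q=kin.ik(p,rv(a0+ang-163));print(a0,z,ang,None if q is None else np.round(q,2))
E
```

```text
[[ 0.    0.42  0.91]
 [ 0.    0.91 -0.42]
 [-1.    0.    0.  ]]
cam in tool [-1.70326079e+02 -3.95268762e-02 -7.88506495e+01] cam axis in tool [ 9.58753520e-01 -2.49196548e-04  2.84238679e-01]
73 59 163 [-0.59  0.42  0.09  2.14 -0.07  0.59  0.83]
73 59 140 [-0.66  0.45  0.15  2.09 -0.11  0.61  0.44]
73 59 118 [-0.72  0.48  0.21  2.04 -0.16  0.64  0.09]
73 230 163 [-0.64  0.15  0.15  2.01 -0.03  0.99  0.79]
73 230 140 [-0.71  0.19  0.2   1.96 -0.04  0.99  0.38]
73 230 118 [-0.77  0.23  0.26  1.91 -0.07  1.01  0.01]
-107 59 163 [-1.01  0.48  0.62  2.16 -0.46  0.63 -1.94]
-107 59 140 [-1.47  0.96  1.34  2.13 -1.12  1.08 -1.79]
-107 59 118 [-0.21  0.52 -0.41  2.    0.32  0.68  2.8 ]
-107 230 163 [-1.1   0.16  0.67  2.03 -0.12  0.99 -2.25]
-107 230 140 [-1.6   0.46  1.38  2.01 -0.51  1.1  -2.27]
-107 230 118 [-1.56  0.54  1.37  1.95 -0.58  1.14 -2.61]
```

```bash
python3 - <<'E'
from h import *
robot.movep([440,199,230],rv(73))
snap("wrist","w1")
for th in("valve_axis","valve_grip","valve_base"): pp(th,"wrist")
o=robot.observe();print(o["t"],o["tcp_pos"])
ci=viewer.camera_info("wrist");np.savez("w1.npz",K=ci["camera_matrix"],R=ci["R"],t=ci["t"])
E
```

```text
wrist valve_axis 0.85 [497.8 179.8  71.9]
   wrist valve_grip 0.64 [427.6 203.2  80.4]
   wrist valve_base 0.58 [495.6 183.8   4.8]
3.2667 [439.82698335 199.879693   229.86387346]
```

View pics/w1.png

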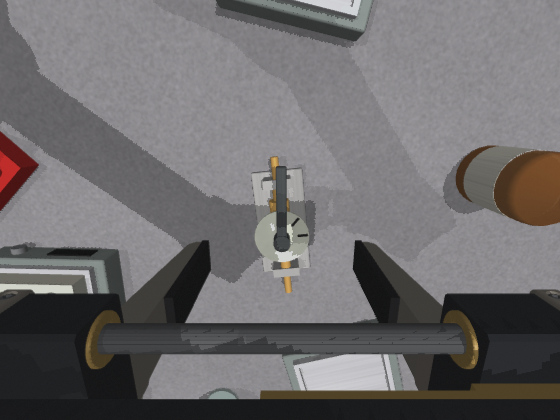

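```bash
python3 - <<'E'
import cv2
im=cv2.imread("pics/w1.png")[145:305,210:350]
cv2.imwrite("pics/w1c.png",cv2.resize(im,None,fx=3.75,fy=3.75,interpolation=cv2.INTER_CUBIC))
E
```

```text
(no output)
```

View pics/w1c.png

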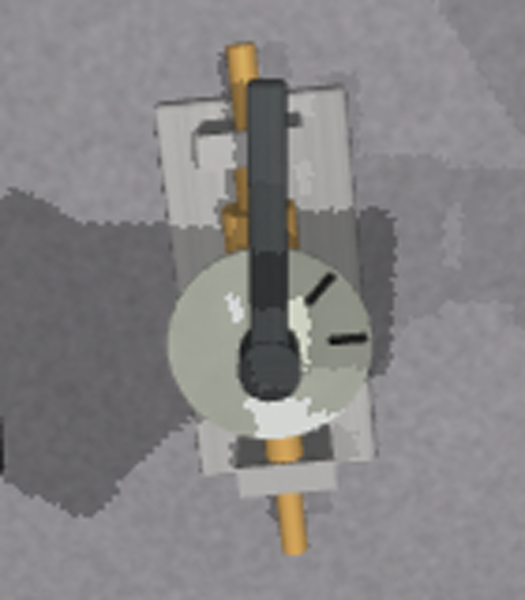

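```bash
cat >> h.py <<'E'
def bp(K,R,t,u,v,z):
    d=R.T@np.linalg.solve(K,[u,v,1]);c=-R.T@t;return c+d*(z-c[2])/d[2]
E
python3 - <<'E'
from h import *
w=np.load("w1.npz")
f=lambda x,y,z:bp(w["K"],w["R"],w["t"],210+x/3.75-.37,145+y/3.75-.37,z)
ang=lambda v:np.degrees(np.arctan2(v[1],v[0]))
hub=f(270,367,85);end=f(267,82,84);disc=f(270,343,63)
print("hub",hub,"end",end,ang(end-hub),np.linalg.norm(end-hub),"disc",disc)
c=[f(155,103,10),f(345,88,10),f(375,458,10),f(205,473,10)]
print("base",sum(c)/4,ang(c[0]-c[3]),ang(c[1]-c[2]),np.linalg.norm(c[0]-c[3]))
for m in((330,341),(365,338),(307,304),(333,275)): p=f(*m,63)-disc;print(ang(p),np.linalg.norm(p[:2]))
print("pipe",ang(f(241,45,35)-f(294,553,35)))
E
```

```text
hub [492.14246447 183.83289632  85.        ] end [407.12637675 208.82627847  84.        ] 163.617499836383 88.61943536340252 disc [492.85612293 183.63001124  63.        ]
base [492.58246314 184.07556315  10.        ] 169.02642134012234 168.7977451656409 148.63130270907925
75.09267229176082 19.872873772093747
76.27536461006252 31.468754835123878
121.54095090238295 18.288718000988652
122.21479173290709 31.311031734031207
pipe 168.64631075106828
```

```bash
python3 - <<'E'
from h import *
A=np.array([492.6,183.9]);L0=163.6;T=123.8
P=lambda a,z,r=66:[A[0]+r*np.cos(np.radians(a)),A[1]+r*np.sin(np.radians(a)),z]
robot.movep(P(L0,140),rv(L0-90))
robot.servo_line(P(L0,59),feed=100)
grip(0.0,15)
o=robot.observe();print(o["t"],o["tcp_pos"],o["grip_width"],o["contact_force"])
for a in np.linspace(L0,T,5)[1:]:
    robot.servo_line(P(a,59),feed=50,rotation=rv(a-90))
    o=robot.observe();print(round(o["t"],2),np.round(o["tcp_pos"],1),np.round(P(a,59),1),np.round(o["contact_force"],1))
robot.hold(0.3);snap("wrist","w2")
grip(0.5)
robot.servo_line(P(T,160),feed=150)
snap("wrist","w3");ci=viewer.camera_info("wrist");np.savez("w3.npz",K=ci["camera_matrix"],R=ci["R"],t=ci["t"])
for th in("valve_axis","valve_grip"): pp(th,"wrist")
print(robot.observe()["t"])
im=cv2.imread("pics/w3.png");cv2.imwrite("pics/w3c.png",cv2.resize(im[60:340,120:420],None,fx=2,fy=2,interpolation=cv2.INTER_CUBIC))
E
```

```text
5.8583 [429.27957464 202.57296789  58.97699066] 0.1294653797490519 [ 0.34785489  0.29028042 -0.54113623]
6.23 [433.5 213.4  59. ] [433.5 213.2  59. ] [ 0.7  0.4 -0.7]
6.61 [439.3 223.   59. ] [439.4 223.   59. ] [-0.4  1.1 -0.8]
6.98 [446.8 231.6  59. ] [447.  231.6  59. ] [ 0.6  2.  -1.4]
7.36 [455.7 238.8  59. ] [455.9 238.7  59. ] [-0.3  2.9 -0.5]
   wrist valve_axis 0.88 [495.3 177.8  75.2]
   wrist valve_grip 0.63 [453.9 239.7  78.5]
9.3417
```

View pics/w3c.png

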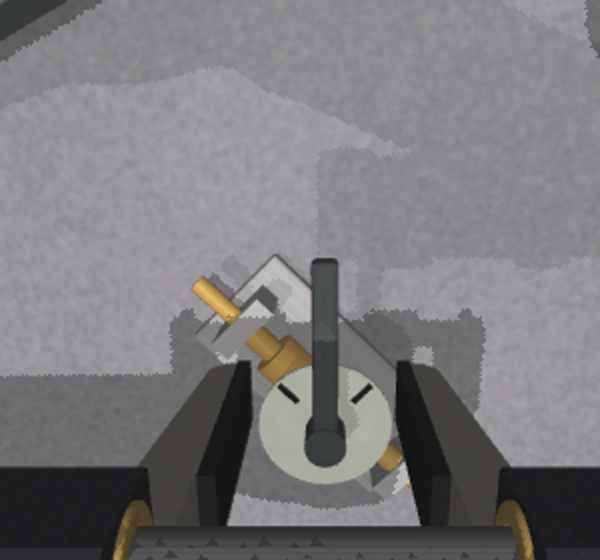

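```bash
python3 - <<'E'
from h import *
w=np.load("w3.npz")
f=lambda x,y,z:bp(w["K"],w["R"],w["t"],120+x/2-.25,60+y/2-.25,z)
ang=lambda v:np.degrees(np.arctan2(v[1],v[0]))
hub=f(325,447,85);end=f(325,262,84);disc=f(325.5,424,63)
print(hub,disc,"lever",ang(end-hub))
for a,b in(((298,403),(278,385)),((352,403),(372,384))):
    a=f(*a,63);b=f(*b,63);print("mark",ang(a-disc),ang(b-disc),ang(b-a))
print("edge",ang(f(276,255,10)-f(396,365,10)))
E
```

```text
[493.12027678 184.16605115  85.        ] [493.26853475 184.43802824  63.        ] lever 123.8059638220513
mark 173.44214928257185 171.3821577694831 168.69754158900676
mark 75.24655946472232 77.58827764943345 80.4967865471005
edge 170.0796927363406
```

```bash
python3 - <<'E'
from h import *
for a in(-17,163):
  for z in (129,260):
    q=kin.ik([505,-160,z],rv(a));print(a,z,None if q is None else np.round(q,2))
o=robot.observe();print(np.round(o["joints"],2))
E
```

```text
-17 129 [-0.33  0.44  0.72  2.01 -0.39  0.83  0.31]
-17 260 [-0.44  0.26  0.82  1.89 -0.21  1.09  0.17]
163 129 [ 1.17  0.85 -1.32  1.92  0.92  1.16  2.33]
163 260 [ 1.21  0.57 -1.31  1.79  0.58  1.24  2.58]
[-0.84  0.31  0.35  2.   -0.14  0.85  0.18]
```

```bash
python3 - <<'E'
from h import *
robot.servo_line([456,239,270],feed=250)
grip(1.0)
robot.movep([510,-140,290],rv(-17))
snap("wrist","w4");ci=viewer.camera_info("wrist");np.savez("w4.npz",K=ci["camera_matrix"],R=ci["R"],t=ci["t"])
for th in("carrier_bar","carrier_center","block","vial0_center","vial1_center","vial2_center","vial3_center"): pp(th,"wrist")
print(robot.observe()["t"])
im=cv2.imread("pics/w4.png");cv2.imwrite("pics/w4c.png",cv2.resize(im,None,fx=1.4,fy=1.4))
E
```

```text
wrist carrier_bar 0.77 [ 505.1 -162.6  146.4]
   wrist carrier_bar 0.58 [ 747.2 -237.3  146.2]
   wrist carrier_bar 0.58 [ 297.6 -188.1  108.1]
   wrist carrier_center 0.92 [ 508.2 -166.7  105.5]
   wrist carrier_center 0.71 [ 297.3 -189.2   57.5]
   wrist vial0_center 0.64 [ 467.8 -183.8   73.1]
   wrist vial0_center 0.36 [ 507.  -166.   101.3]
   wrist vial1_center 0.64 [ 486.7 -131.3   67.2]
   wrist vial3_center 0.75 [ 550.6 -149.6   73.1]
   wrist vial3_center 0.35 [ 471.1 -187.6   70.8]
12.5667
```

View pics/w4c.png

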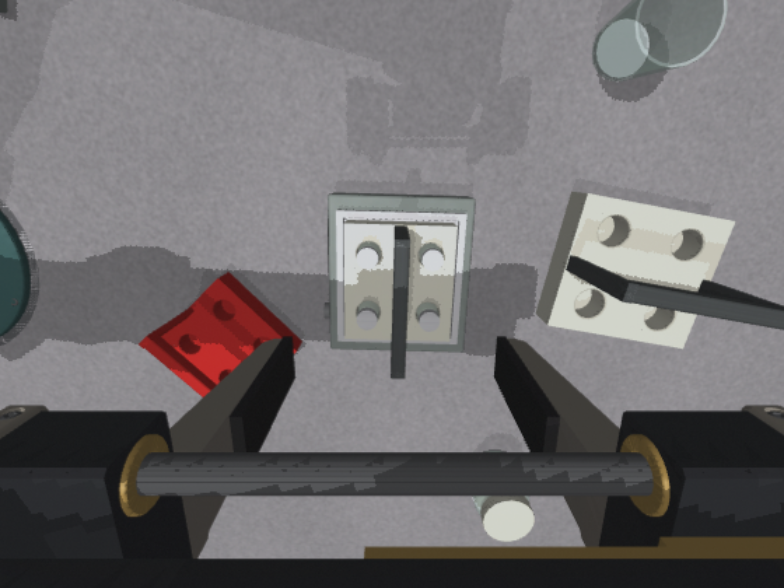

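```bash
python3 - <<'E'
import cv2
im=cv2.imread("pics/w4.png")[150:280,225:345]
cv2.imwrite("pics/w4d.png",cv2.resize(im,None,fx=4.5,fy=4.5,interpolation=cv2.INTER_CUBIC))
E
```

```text
(no output)
```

View pics/w4d.png

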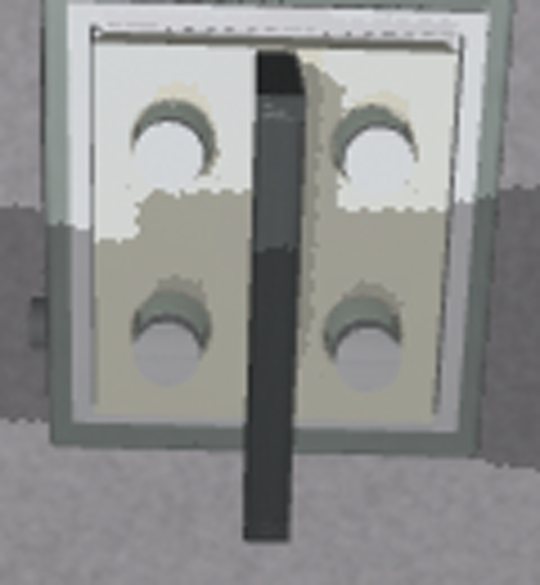

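```bash
python3 - <<'E'
from h import *
w=np.load("w4.npz")
f=lambda x,y,z:bp(w["K"],w["R"],w["t"],225+x/4.5-.4,150+y/4.5-.4,z)
a=f(281,95,155);b=f(266.5,540,155);d=a-b
print(a,b,(a+b)/2,np.linalg.norm(d),np.degrees(np.arctan2(d[1],d[0])))
c=[f(93,38,71),f(455,50,71),f(437,412,71),f(93,405,71)]
print(sum(c)/4)
E
```

```text
[ 526.91660393 -109.17997632  155.        ] [ 490.46171949 -218.8316999   155.        ] [ 508.68916171 -164.00583811  155.        ] 115.55284108487007 71.61006337847724
[ 509.07355919 -162.17495029   71.        ]
```

```bash
python3 - <<'E'
from h import *
r=rv(-18.4);x,y=508.6,-163.5
robot.movep([x,y,200],r)
robot.servo_line([x,y,129],feed=80)
f0=robot.observe()["contact_force"]
grip(0.0,50)
o=robot.observe();print(o["t"],o["tcp_pos"],o["grip_width"]*92,f0,o["contact_force"])
robot.servo_line([x,y,160],feed=40)
o=robot.observe();print(o["t"],o["tcp_pos"],o["grip_width"]*92,o["contact_force"],o["wrist_torque"])
snap("scene","s5")
im=cv2.imread("pics/s5.png");cv2.imwrite("pics/s5c.png",cv2.resize(im[130:270,120:360],None,fx=3,fy=3))
snap("wrist","w5")
E
```

```text
15.2417 [ 508.02485514 -163.33041054  128.7231046 ] 11.3385141870876 [ 0.56311941 -0.24268988 -0.61782084] [-2.55787174  0.73458766 -0.09322596]
16.1667 [ 508.43912632 -163.37065341  159.8185763 ] 11.483662699947264 [-0.1744345   0.31085758 -3.78585719] [-0.01271136  0.09398946  0.02378566]
```

View pics/s5c.png

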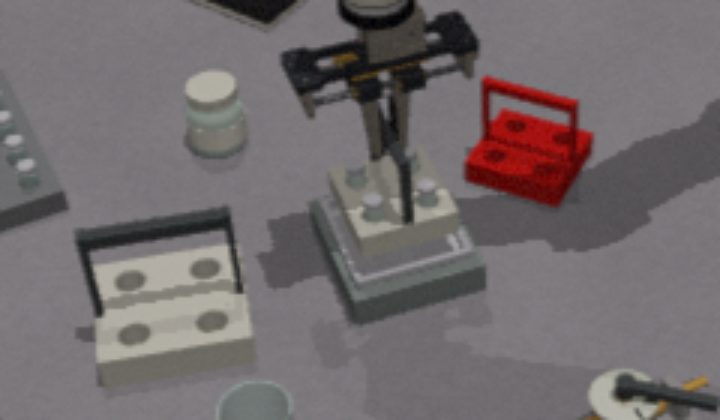

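View pics/w5.png

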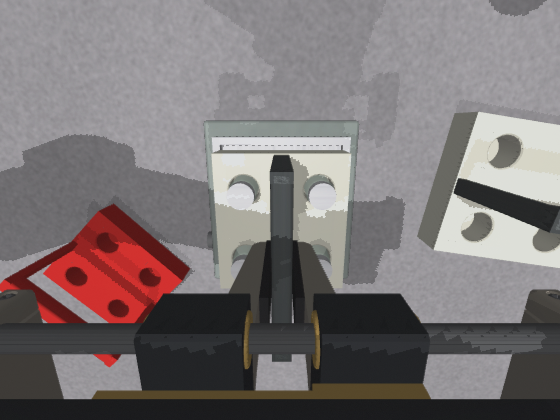

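The carrier is out, level and clear of the recess, with all four vials showing. I'll lift it the rest of the way.

```bash
python3 - <<'E'
from h import *
x,y=508.6,-163.5
robot.servo_line([x,y,250],feed=45)
robot.hold(3.6)
o=robot.observe();print(o["t"],o["tcp_pos"],o["grip_width"]*92,o["contact_force"],o["wrist_torque"])
snap("scene","s6")
im=cv2.imread("pics/s6.png");cv2.imwrite("pics/s6c.png",cv2.resize(im[110:310,140:380],None,fx=3,fy=3))
for th in ("carrier_bar","carrier_center","valve_grip"): pp(th,"scene")
snap("wrist","w6")
snap("top","t6")
for th in ("valve_axis","valve_grip"): pp(th,"top")
E
```

```text
22.0167 [ 508.62522024 -163.45238608  249.99094395] 11.54558004968027 [ 0.34822914  0.97210094 -3.8472251 ] [-0.08918936  0.1096718  -0.01032224]
   scene carrier_bar 0.78 [ 295.5 -186.9  105.4]
   scene carrier_bar 0.68 [ 753.7 -233.7  143.2]
   scene carrier_bar 0.6 [ 507.1 -159.4  264.3]
   scene carrier_center 0.58 [ 507.1 -164.1  214.8]
   scene carrier_center 0.57 [ 750.  -234.3   71. ]
   scene carrier_center 0.57 [ 296.3 -187.5   53.8]
   scene valve_grip 0.49 [456.3 240.6  76.8]
   top valve_axis 0.77 [492.3 181.2  81.1]
   top valve_grip 0.78 [457.6 240.3  80. ]
```

View pics/s6c.png

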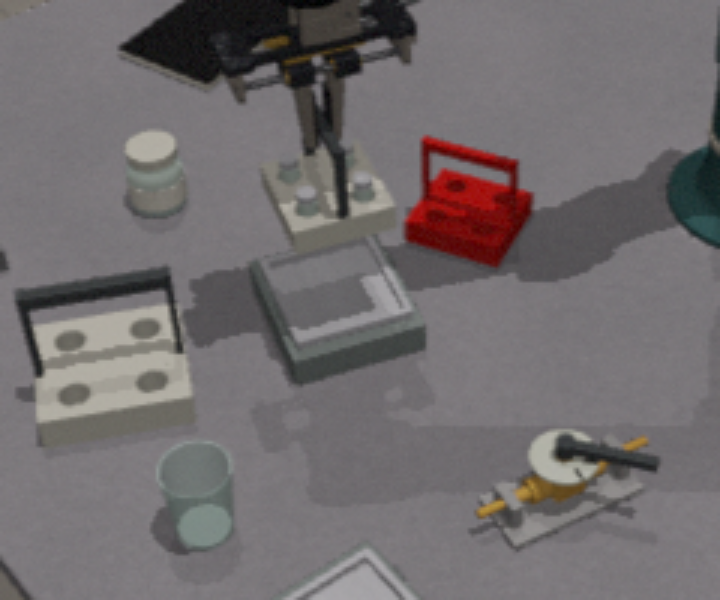

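View pics/w6.png

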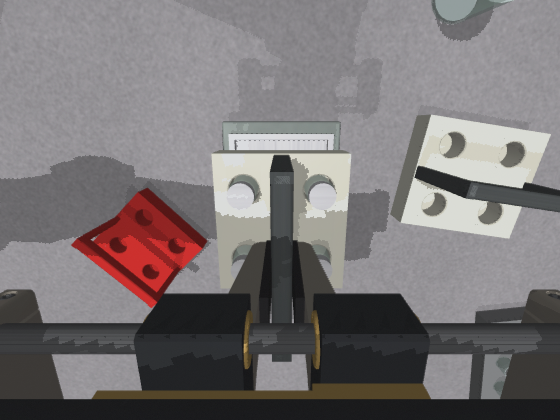

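```bash
python3 -c "
from h import *
robot.hold(0.5);print(robot.observe()['t']);robot.job_done()"
```

```text
22.9167
the job is handed in; nothing more can be done
```

I turned the valve lever to half open and let go. Then I lifted the vial carrier straight up about 121 mm and held it there for more than 4 s. I handed the job in at about 22.9 s with the carrier still held.

- **Valve:** in the wrist picture the lever pointed at 123.8°. Half open came out at 123.8° from the pipe direction and about 124.5° from the dial marks, so the lever is within about 1°. The lever appeared to start about 5° short of fully open, so I turned it about 40° rather than a full 45°. After the lift, the top and scene cameras both still put it at half open.
- **Carrier:** the last pictures showed it level and above the block. Three vials were in plain view in the last scene picture; the fourth, behind the bar and fingers, was only partly visible in the wrist view. The wrist view matched the one from early in the lift, and the grip width stayed at about 11.5 mm, so I saw no slip. The upward load was steady at about 3.8 N.
- **Disagreement:** the scene camera's network put the bar about 5 mm lower than the arm's own position implies. It also read about 6 mm low before the lift, so I took this as a camera offset. The lift is above 100 mm either way.
- **Bottle, jar and beaker:** the arm did not go near them. In the last scene crop the jar and beaker were in place; the bottle was outside that crop, and I did not check it again.

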